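# Shut the square type box and open the long one

## Task

I have finished with the square wooden type box, whose lid stands popped up: press the lid down so that its push-push latch catches and it stays shut. I need the long narrow wooden box, which is shut: press its lid in and let go, so that it pops up, and leave it open. Look at both lids afterwards and press again if one has not ended up that way.

Things in the scene. Friction and masses are not known exactly. Their poses are not given: they have to be found in the camera images.
- square_lid (a joint): Lid hinge of the square wooden box (130 x 130 x 60 mm high, fixed; pale lid set between 8 mm walls). Rad: 0 = shut, flush with the rim; 0.38 = popped up, as it starts; -0.072 = pressed to its stop. Push-push: pressing to the stop and letting go changes popped up to shut or shut to popped up; stopping short may change nothing. Spring about 3 N at the press point, up to 8 N on the way if brisk.
- square_press (a point): Press point of the square box: brass disc, 22 mm across, on the lid's top, 40 mm in from the free edge, 74 mm from the hinge line (6 mm below the flush top). Moves with the lid: height 60 mm shut, about 87 mm popped up, 55 mm at the stop. z axis square to the lid and out of the box, x along the lid to the hinge, y parallel to the hinge.
- long_lid (a joint): Lid hinge of the long narrow wooden box (190 x 76 x 60 mm high, fixed; pale lid set between 8 mm walls, hinged at one short end). Rad: 0 = shut, flush, as it starts; 0.38 = popped up, free edge some 64 mm up; -0.046 = pressed to its stop. The same push-push latch. Spring about 3 N at the press point, up to 8 N on the way if brisk.
- long_press (a point): Press point of the long box: brass disc, 22 mm across, on the lid's top, 40 mm in from the free edge, 134 mm from the hinge line (6 mm below the flush top). Moves with the lid: height 60 mm shut, about 109 mm popped up, 54 mm at the stop. z axis square to the lid and out of the box, x along the lid to the hinge.

How it is judged:
By the outcome, as a careful person would: the job done as asked, in the order asked, and still so for the second after the job is handed in, with the robot touching nothing.
It also fails if it takes over 38 s, if anything falls off the work surface, if the arm or the gripper's body presses on something with over 40 N, if the wrist force passes 120 N, or if a joint passes its speed limit or range.

## Robot

A 6-joint arm with a two-finger parallel gripper is mounted at the origin on the work surface. World frame = base frame: x ahead of the robot, y to its left, z up, the work surface at z = 0. Lengths are in mm, angles in degrees, forces in N, time in s.
With the tool pointing down it reaches from about 300 to 850 mm from the base axis. Payload 4.2 kg.
Tool frame: the origin (TCP) lies on the centre line of the jaws, within the pads' length; the fingertips stand 8 mm ahead of it and the grasp point (between the pads) lies 11 mm behind it; z points along the fingers, y is the line along which they close (so a half turn about z gives the same grasp; the last joint's range is limited). The gripper opens to 91 mm and grips with 3 to 60 N. Pads are 32 mm wide; open, the fingers measure 118 mm over their backs; the gripper's body (76 mm by 178 mm) begins 60 mm behind the grasp point.
Start: joints at [-73.51, 18.312, 89.639, -0, 72.044, -1.146], TCP at [174.207, -547.991, 221.976] pointing down, gripper open.
Joint ranges: [-177.97, 177.97], [-48.28, 115.42], [12.27, 149.76], [-77.06, 257.06], [2.81, 150.46], [-146.56, 146.56]. Speed limits (degrees/s): [147.25, 147.25, 180, 180, 180, 180].

## Interface

Orientations are given as [roll, pitch, yaw] about the fixed x, y, z axes, in that order (R = Rz(yaw) Ry(pitch) Rx(roll)).
In Python, from workcell import telemetry, eyes, ticket gives the robot as it stands. The module is installed in compiled form; this text tells all that it offers.
- The arm moves only by the shell command python3 -m crank 'ROWS' [OPENING] [FORCE]. ROWS is JSON, a list of rows, each an object of numbers: "dx", "dy", "dz": the shift along the world's x, y, z normalised to -1 to 1, where 1 is 80 cm; "yaw": the turn about the world's z normalised to -1 to 1, where 1 is 5 degrees. A call has 1 to 10 rows; each row shifts and turns the commanded pose from where the row before left it; what a row does not reach is not made up. A row lasts 1/8 s, in which the tool goes at most 62.5 mm and 10.7 degrees, less where a joint would pass 70% of its speed; a pose out of reach is approached as far as the arm can. A call with a number of a shift or a turn outside -1 to 1 is refused whole. A call with a gripper value outside its range is refused whole. OPENING is the opening, from 0 (shut) to 1 (fully open), set as the call begins (- or left out, the last holds). The fingers move at their own pace and stop on an object; FORCE is the grip in N (left out, the last holds). Time passes only in rows, so rows that do not move let the fingers close. It gives the time, the measured TCP pose, the force, the opening and the grip force at its end, in the units of the state.
- telemetry.state(): the state, without advancing time (a new reading comes with each control period).
- eyes.grab_frame(name): name is "scene" or "top" or "wrist"; returns the picture (480x640x3 uint8, red, green, blue); there is no depth.
- eyes.calibration(name): a dict with "camera_matrix" (3x3 intrinsics, pixels), "k1" (the pictures are not rectified: a ray, as slopes to the right and down, at radius r is drawn at 1 + k1 r^2 times it, then the intrinsics apply), "world_from_camera" (4x4, takes a point from camera to world coordinates). Camera axes: x right, y down, z forward; pixel columns grow to the right and rows downward; lengths in mm; the calibration is good to about 2 mm. A picture is of the moment at which its call begins: read the wrist's pose just before it. calibration takes no time and is no camera call; for the wrist camera it gives the pose at the moment of the call.
- ticket.job_done(): hands the job in; it is judged then, once.
The state is a dict: "time_s": time; "qpos": joint angles; "qvel": joint speeds; "effort": joint torques, N m; "ee_pos": TCP position; "ee_rot": TCP orientation; "force": force on the tool from outside, world axes, zero at the start; "torque": the same for the moment, N m; "gripper_width": finger opening in mm; "gripper_force": force on a finger pad.
Only numpy, scipy, OpenCV 4.12 (cv2) and the standard library are available. Lean on these libraries where they do the work, as an engineer would, in place of code of your own. Each camera call takes 0.05 s, during which the arm holds its last target. There are 200 camera calls.

## Working session

There is one attempt and no reset: what is moved stays moved. The work goes in short steps, Python scripts to look and compute and a shell command to move; the robot and the scene stay as the last step left them, time stands still between calls to the robot, and variables do not carry over. Pictures are saved under pics/ and viewed, at most 10 in all, crops included, and the job is handed in when it is done.

```bash
mkdir -p pics; cat > h.py <<'E'
import numpy as np, cv2
from workcell import telemetry, eyes, ticket
def ray(cal,u,v):
    K=np.array(cal["camera_matrix"]);T=np.array(cal["world_from_camera"]);k=cal["k1"]
    d=cv2.undistortPoints(np.array([[[u,v]]],float),K,np.array([k,0,0,0,0.]))[0,0]
    return T[:3,3],T[:3,:3]@np.array([d[0],d[1],1])
def onz(cal,u,v,z):
    o,d=ray(cal,u,v);return o+d*(z-o[2])/d[2]
def save(n,f): 
    c=eyes.calibration(n);im=eyes.grab_frame(n);cv2.imwrite(f,im[:,:,::-1]);return im,c
E
python3 - <<'E'
from h import *
save("top","pics/top0.png");save("scene","pics/scene0.png")
s=telemetry.state();print(s["time_s"],s["ee_pos"],s["ee_rot"],s["gripper_width"])
E
```

```text
0.1 [ 174.05312939 -547.54800034  221.1972145 ] [-1.79906874e+02 -1.35742821e-03  1.76341493e+01] 91.33992907315958
```

View pics/top0.png

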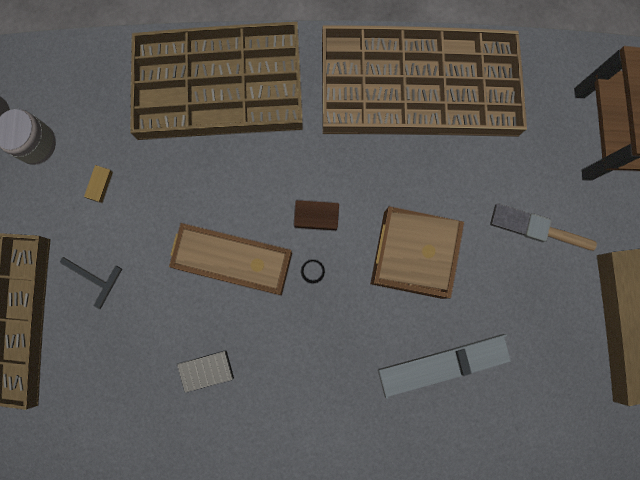

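View pics/scene0.png

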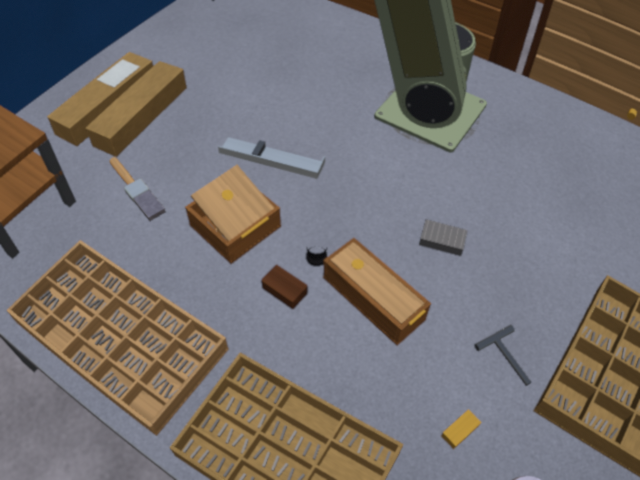

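The top view shows the square box's disc near (428,252) and the long box's disc near (258,266). The hinge strips are on the left ends, at (380,245) and (178,245).

```bash
cat > det.py <<'E'
from h import *
def blobs(im,lo=(18,110,60),hi=(32,255,255)):
    h=cv2.cvtColor(im,cv2.COLOR_RGB2HSV);m=cv2.inRange(h,lo,hi)
    n,l,s,c=cv2.connectedComponentsWithStats(m)
    return [(c[i].round(1),s[i,4],s[i,2:4]) for i in range(1,n) if s[i,4]>25]
E
python3 - <<'E'
from det import *
t=cv2.imread("pics/top0.png")[:,:,::-1].copy();s=cv2.imread("pics/scene0.png")[:,:,::-1].copy()
for n,im in(("top",t),("scene",s)):
    print(n,[ (b[0].tolist(),int(b[1])) for b in blobs(im)], cv2.cvtColor(im,cv2.COLOR_RGB2HSV)[[252,266,252,230],[428,258,410,225]].tolist())
ct,cs=eyes.calibration("top"),eyes.calibration("scene")
for nm,p,q,z in(("sq",(428,252),(228,195),87),("long",(258,266),(358,265),60)):
    print(nm,onz(ct,*p,z).round(1),onz(cs,*q,z).round(1))
for p in((388,208),(463,220),(451,297),(373,284),(181,225),(291,251),(281,294),(170,266)):print(p,onz(ct,*p,60).round(0))
E
```

```text
top [([96.8, 183.0], 521), ([380.3, 243.7], 98), ([174.0, 244.4], 38), ([428.1, 251.0], 140), ([256.8, 264.8], 136)] [[20, 126, 134], [20, 126, 136], [16, 90, 127], [105, 15, 101]]
scene [([115.6, 101.5], 4987), ([177.7, 88.6], 27), ([169.1, 94.5], 45), ([631.6, 113.4], 94), ([227.1, 194.5], 116), ([254.3, 227.1], 139), ([357.3, 263.6], 123), ([602.7, 378.4], 7594), ([416.7, 317.2], 88), ([281.6, 434.2], 12235), ([460.6, 428.5], 703)] [[113, 33, 141], [114, 33, 147], [113, 32, 145], [16, 108, 174]]
sq [ 529.8 -177.1   87. ] [ 531.1 -173.1   87. ]
long [510.2  96.8  60. ] [513.  102.7  60. ]
(388, 208) [ 606. -117.   60.]
(463, 220) [ 586. -244.   60.]
(451, 297) [ 458. -220.   60.]
(373, 284) [480. -91.  60.]
(181, 225) [578. 225.  60.]
(291, 251) [535.  43.  60.]
(281, 294) [465.  59.  60.]
(170, 266) [510. 242.  60.]
```

```bash
python3 -m crank '[{"dx":0.044,"dy":0.046},{"dx":0.044,"dy":0.046},{"dx":0.044,"dy":0.046},{"dx":0.044,"dy":0.046},{"dx":0.044,"dy":0.046},{"dx":0.044,"dy":0.046},{"dx":0.044,"dy":0.046},{"dx":0.044,"dy":0.046},{"dx":0.044,"dy":0.046},{"dx":0.044,"dy":0.046}]' 0 20
```

```text
validation failed for argument at $[0]...
```

```bash
python3 -m crank '[{"dx":0.044,"dy":0.046,"dz":0,"yaw":0},{"dx":0.044,"dy":0.046,"dz":0,"yaw":0},{"dx":0.044,"dy":0.046,"dz":0,"yaw":0},{"dx":0.044,"dy":0.046,"dz":0,"yaw":0},{"dx":0.044,"dy":0.046,"dz":0,"yaw":0},{"dx":0.044,"dy":0.046,"dz":0,"yaw":0},{"dx":0.044,"dy":0.046,"dz":0,"yaw":0},{"dx":0.044,"dy":0.046,"dz":0,"yaw":0},{"dx":0.044,"dy":0.046,"dz":0,"yaw":0},{"dx":0.044,"dy":0.046,"dz":0,"yaw":0}]' 0 20
```

```text
time_s: 1.35
ee_pos: [527.0, -178.6, 221.6]
ee_rot: [-180.0, 0.0, 17.6]
force: [0.1, -0.5, 0.5]
gripper_width: 0.5
gripper_force: 0.0
```

```bash
python3 - <<'E'
from det import *
im,c=save("wrist","pics/w1.png")
for b in blobs(im): print(b[0],b[1],onz(c,*b[0],87).round(1))
print(telemetry.state()["ee_pos"])
E
```

```text
[ 40.6 153.8] 400 [517.8  79.3  87. ]
[251.1 180.7] 215 [ 550.6 -107.8   87. ]
[318.7 225.6] 443 [ 529.8 -177.1   87. ]
[306.8 332.3] 250 [ 420.6 -199.2   87. ]
[331.9 331.1] 243 [ 429.6 -222.9   87. ]
[212.5 344.1] 31 [ 377.7 -111.2   87. ]
[279.1 384.1] 5699 [ 351.3 -189.5   87. ]
[ 531.18035697 -174.26445118  221.43481011]
```

View pics/w1.png

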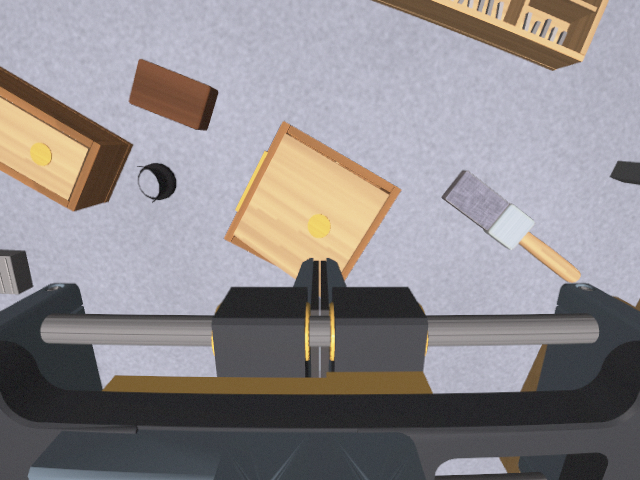

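The wrist view shows the square lid popped, with its disc at (319,226). That puts it at (530,-177), which matches the top view. I'll descend.

```bash
python3 -m crank '[{"dx":0.002,"dy":-0.002,"dz":-0.05,"yaw":0},{"dx":0.002,"dy":-0.002,"dz":-0.05,"yaw":0},{"dx":0,"dy":0,"dz":-0.04,"yaw":0},{"dx":0,"dy":0,"dz":-0.01,"yaw":0},{"dx":0,"dy":0,"dz":0,"yaw":0}]'; python3 -m crank '[{"dx":0,"dy":0,"dz":-0.01,"yaw":0},{"dx":0,"dy":0,"dz":-0.01,"yaw":0},{"dx":0,"dy":0,"dz":-0.01,"yaw":0},{"dx":0,"dy":0,"dz":-0.01,"yaw":0},{"dx":0,"dy":0,"dz":0,"yaw":0}]'
```

```text
time_s: 2.02
ee_pos: [529.4, -183.2, 102.1]
ee_rot: [-180.0, 0.0, 17.6]
force: [0.8, 0.5, 1.2]
gripper_width: 0.5
gripper_force: 0.3
time_s: 2.65
ee_pos: [529.1, -183.1, 69.2]
ee_rot: [-180.0, 0.0, 17.6]
force: [0.2, -1.7, 1.8]
gripper_width: 0.6
gripper_force: 1.0
```

```bash
python3 -m crank '[{"dx":0,"dy":0,"dz":-0.005,"yaw":0},{"dx":0,"dy":0,"dz":-0.005,"yaw":0},{"dx":0,"dy":0,"dz":0,"yaw":0}]'
```

```text
time_s: 3.02
ee_pos: [529.2, -183.3, 63.4]
ee_rot: [180.0, -0.0, 17.6]
force: [-4.6, -1.1, 13.0]
gripper_width: 0.5
gripper_force: 6.5
```

```bash
python3 -m crank '[{"dx":0,"dy":0,"dz":-0.002,"yaw":0},{"dx":0,"dy":0,"dz":0,"yaw":0}]';python3 -m crank '[{"dx":0,"dy":0,"dz":0.01,"yaw":0},{"dx":0,"dy":0,"dz":0.02,"yaw":0},{"dx":0,"dy":0,"dz":0.05,"yaw":0},{"dx":0,"dy":0,"dz":0.05,"yaw":0},{"dx":0,"dy":0,"dz":0.05,"yaw":0},{"dx":0,"dy":0,"dz":0,"yaw":0},{"dx":0,"dy":0,"dz":0,"yaw":0}]'
python3 - <<'E'
from det import *
im,c=save("wrist","pics/w2.png")
for b in blobs(im): print(b[0],b[1],onz(c,*b[0],60).round(1))
print(telemetry.state()["ee_pos"])
E
```

```text
time_s: 3.28
ee_pos: [529.3, -183.4, 63.2]
ee_rot: [179.9, -0.0, 17.6]
force: [-6.6, -0.3, 21.7]
gripper_width: 0.2
gripper_force: 10.8
time_s: 4.15
ee_pos: [528.9, -182.8, 203.8]
ee_rot: [-179.9, 0.1, 17.6]
force: [-0.8, 0.5, -0.4]
gripper_width: 0.4
gripper_force: 0.0
[ 21.2 155.2] 436 [510.3 100.8  60. ]
[242.8 182.9] 253 [ 546.7 -103.8   60. ]
[320.8 227.7] 427 [ 528.1 -184.4   60. ]
[306.8 332.1] 250 [ 417.1 -204.6   60. ]
[331.9 331.3] 236 [ 425.9 -229.1   60. ]
[212.5 344.8] 33 [ 371.7 -114.1   60. ]
[279.1 384. ] 5676 [ 345.5 -194.7   60. ]
[ 528.61556864 -182.76057802  203.14498483]
```

View pics/w2.png

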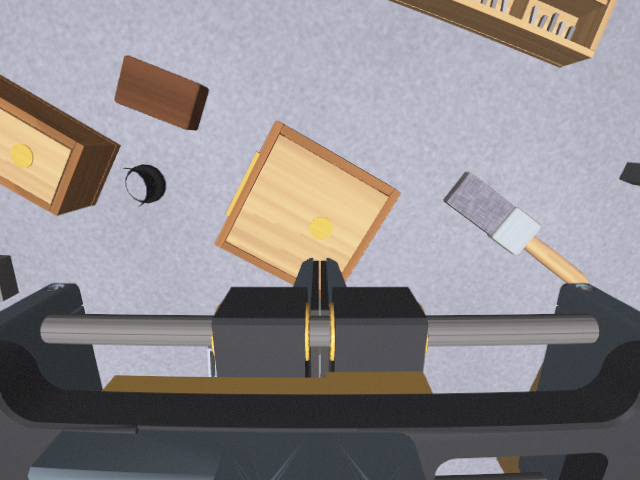

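The square lid is shut: its disc at (321,228) lies where the flush position predicts. I'll move to the long box, whose disc is at about (511,100).

```bash
python3 -m crank '[{"dx":-0.004,"dy":0.059,"dz":0,"yaw":0},{"dx":-0.004,"dy":0.059,"dz":0,"yaw":0},{"dx":-0.004,"dy":0.059,"dz":0,"yaw":0},{"dx":-0.004,"dy":0.059,"dz":0,"yaw":0},{"dx":-0.004,"dy":0.059,"dz":0,"yaw":0},{"dx":-0.003,"dy":0.059,"dz":0,"yaw":0},{"dx":0,"dy":0,"dz":0,"yaw":0},{"dx":0,"dy":0,"dz":0,"yaw":0},{"dx":0,"dy":0,"dz":0,"yaw":0}]'
python3 - <<'E'
from det import *
im,c=save("wrist","pics/w3.png")
for b in blobs(im): print(b[0],b[1],onz(c,*b[0],60).round(1))
print(telemetry.state()["ee_pos"])
E
```

```text
time_s: 5.32
ee_pos: [510.9, 98.9, 203.9]
ee_rot: [180.0, 0.1, 17.6]
force: [0.5, -0.6, -0.1]
gripper_width: 0.4
gripper_force: 0.0
[71.2  6.5] 453 [628.5 352.1  60. ]
[183. 145.] 121 [545.6 237.2  60. ]
[318.9 226.8] 428 [510.3  99.1  60. ]
[525.1 253.2] 466 [ 546.1 -102.2   60. ]
[592.8 284.2] 27 [ 537.5 -187.5   60. ]
[306.8 332. ] 250 [399.1  77.1  60. ]
[331.9 331.2] 239 [407.9  52.6  60. ]
[212.5 344.7] 31 [353.9 167.7  60. ]
[279.3 384.1] 5693 [327.3  86.9  60. ]
[510.95561976  98.88456259 204.00388581]
```

```bash
python3 -m crank '[{"dx":0,"dy":0,"dz":-0.05,"yaw":0},{"dx":0,"dy":0,"dz":-0.05,"yaw":0},{"dx":0,"dy":0,"dz":-0.05,"yaw":0},{"dx":0,"dy":0,"dz":-0.01,"yaw":0},{"dx":0,"dy":0,"dz":0,"yaw":0}]';python3 -m crank '[{"dx":0,"dy":0,"dz":-0.006,"yaw":0},{"dx":0,"dy":0,"dz":-0.006,"yaw":0},{"dx":0,"dy":0,"dz":-0.005,"yaw":0},{"dx":0,"dy":0,"dz":0,"yaw":0}]'
```

```text
time_s: 6.0
ee_pos: [511.5, 99.6, 76.8]
ee_rot: [180.0, -0.0, 17.6]
force: [1.3, 1.3, 0.5]
gripper_width: 0.2
gripper_force: 0.0
time_s: 6.5
ee_pos: [511.6, 100.1, 63.0]
ee_rot: [180.0, -0.1, 17.6]
force: [0.9, -0.4, 1.9]
gripper_width: 0.5
gripper_force: 1.0
```

```bash
python3 -m crank '[{"dx":0,"dy":0,"dz":-0.003,"yaw":0},{"dx":0,"dy":0,"dz":-0.002,"yaw":0},{"dx":0,"dy":0,"dz":0,"yaw":0}]'
```

```text
time_s: 6.88
ee_pos: [511.9, 100.0, 62.1]
ee_rot: [180.0, -0.2, 17.6]
force: [-5.9, -3.0, 23.7]
gripper_width: 0.3
gripper_force: 11.8
```

```bash
python3 -m crank '[{"dx":0,"dy":0,"dz":0.01,"yaw":0},{"dx":0,"dy":0,"dz":0.03,"yaw":0},{"dx":0,"dy":0,"dz":0.06,"yaw":0},{"dx":0,"dy":0,"dz":0.06,"yaw":0},{"dx":0,"dy":0,"dz":0.06,"yaw":0},{"dx":0,"dy":0,"dz":0,"yaw":0},{"dx":0,"dy":0,"dz":0,"yaw":0},{"dx":0,"dy":0,"dz":0,"yaw":0}]'
python3 - <<'E'
from det import *
im,c=save("wrist","pics/w4.png");save("scene","pics/scene1.png")
for b in blobs(im)[:4]: print(b[0],b[1],onz(c,*b[0],109).round(1))
E
```

```text
time_s: 7.88
ee_pos: [509.9, 99.9, 232.9]
ee_rot: [-180.0, 0.2, 17.6]
force: [0.7, 0.4, -0.6]
gripper_width: 0.2
gripper_force: 0.0
[89.7  9.3] 778 [625.8 323.2 109. ]
[195.6 143.5] 111 [550.9 220.9 109. ]
[309.  224.2] 474 [513.4 110.6 109. ]
[510.9 243.5] 383 [551.9 -69.4 109. ]
```

View pics/scene1.png

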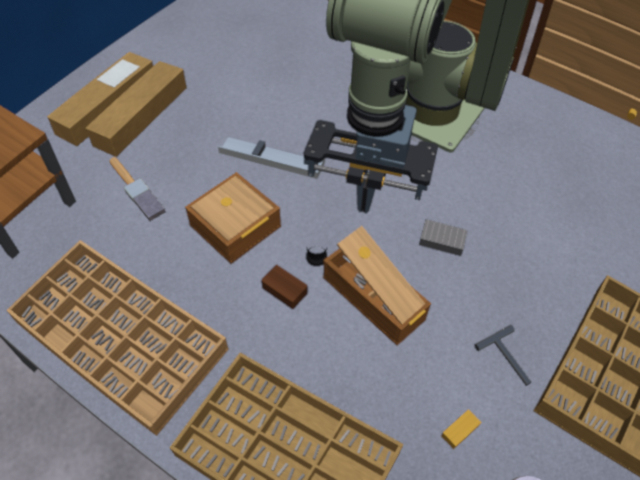

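View pics/w4.png

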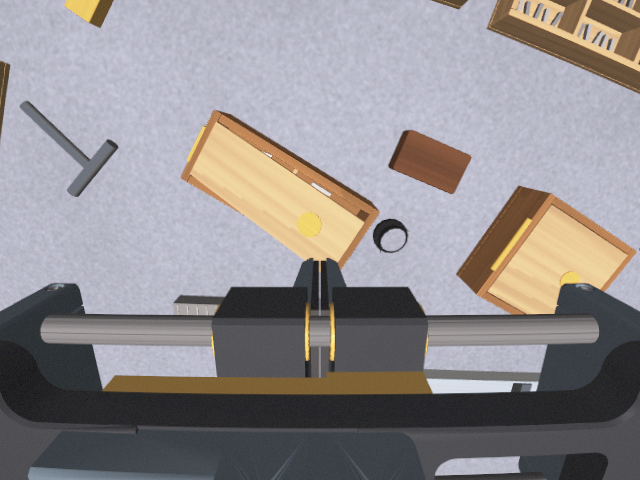

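The scene view shows the square lid flush, with its disc at (227,202), and the long lid standing open, with its disc at (365,253). The arm is clear of both boxes.

```bash
python3 -c "from workcell import ticket;print(ticket.job_done())"
```

```text
the job is handed in; nothing more can be done
None
```

The square box's lid is latched shut and the long box's lid is popped up and left open; I confirmed both in the camera images before handing the job in at about 8 s.

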